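# Set the cylinder's end cap to its bleed position

### The arm

A 7-joint arm with a two-finger parallel gripper is mounted at the origin on the work surface. World frame = base frame: x ahead of the robot, y to its left, z up, the work surface at z = 0. Lengths are in m, angles in rad, forces in N, time in s.
With the tool pointing down it reaches from about 0.4 to 0.85 m from the base axis. Payload 6.9 kg.
Tool frame: the origin (TCP) lies between the finger pads, 19 mm behind the fingertips; this is the grasp point; z points along the fingers, y is the line along which they close (so a half turn about z gives the same grasp; the last joint's range is limited). The gripper opens to 85 mm and grips with 20 to 120 N. Pads are 22 mm wide; open, the fingers measure 114 mm over their backs; the gripper's body (76 mm by 85 mm) begins 54 mm behind the grasp point. The pads swing forward as they close: fully open they stand 13 mm farther back than shut.
Start: joints at [-1.228, 0.507, -0.238, 1.5, 0.126, 1.149, -0.155], TCP at [0.147, 0.608, 0.25] pointing down, gripper open.
Joint ranges: [-3.08, 3.08], [-0.24, 2.05], [-1.43, 1.35], [0, 2.5], [-1.52, 4.66], [0.17, 1.96], [-2.89, 2.89]. Speed limits (rad/s): [2.39, 2.39, 3.14, 3.14, 3.14, 3.14, 3.14].

### API

Orientations are given as a rotation vector (axis times angle).
In Python, from rig import monitor, eyes, finish_job gives the robot as it stands. The module is installed in compiled form; this text tells all that it offers.
- The arm moves only by the shell command python3 -m crank 'ROWS' [FORCE]. ROWS is a JSON object of lists of equal length, an entry for each row: "fingers": the finger opening in mm, from 0 to 85.4; "travel": the shift along the tool's x, y, z in units of 40 mm (1.0 is 40 mm), a list of three; "dr": the turn, a rotation vector about the tool's x, y, z in units of 10 degrees (1.0 is 10 degrees), a list of three. In form: {"fingers": [fingers, ...], "travel": [[x, y, z], ...], "dr": [[ax, ay, az], ...]}. A call has 1 to 5 rows; each row shifts and turns the commanded pose from where the row before left it, along the tool's axes as they then stand; what a row does not reach is not made up. A row lasts 1/8 s, in which the tool goes at most 62.5 mm and 10.7 degrees, less where a joint would pass 70% of its speed; a pose out of reach is approached as far as the arm can. A call is refused whole if a number of a shift passes 1 or a number of a turn 1, either way. A call with a gripper value outside its range is refused whole. The fingers move at their own pace and stop on an object; FORCE is the grip in N (left out, the last holds). Time passes only in rows, so rows that do not move let the fingers close. It gives the time, the measured TCP pose, the force, the opening and the grip force at its end, in the units of the state.
- monitor.get_obs(): the state, without advancing time (a new reading comes with each control period).
- eyes.read_camera(name): name is "scene" or "side" or "wrist"; returns a dict with "pixels" (384x512x3 uint8, blue, green, red), "fx", "fy", "cx", "cy" (pixels), "pose" (4x4, takes a point from camera to world coordinates). Camera axes: x right, y up, looking along -z (the intrinsics and any distortion apply to the point x, -y, -z); pixel columns grow to the right and rows downward; lengths in m; the calibration is good to about 2 mm. A picture is of the moment at which its call begins. There is no depth.
- finish_job(): hands the job in; it is judged then, once.
The state is a dict: "time": time; "joints": joint angles; "joint_vel": joint speeds; "joint_efforts": joint torques, N m; "ee_pos": TCP position; "orientation": TCP orientation; "ft_force": force on the tool from outside, world axes, zero at the start; "ft_torque": the same for the moment, N m; "width": opening from 0.0 (shut) to 1.0 (fully open); "finger_force": force on a finger pad.
Only numpy, scipy, OpenCV 4.12 (cv2) and the standard library are available. Lean on these libraries where they do the work, as an engineer would, in place of code of your own. Each camera call takes 0.05 s, during which the arm holds its last target. There are 200 camera calls.

### The job

The knurled end cap on the upright product cylinder is only started on its thread. To bleed the cylinder, screw the cap on (clockwise seen from above) until it bottoms out on the shoulder, then back it off a quarter turn and finish there, with the cap still held in the gripper: do not let go at the end. Leave the bottle, the beaker and the spatula where they are.

Things in the scene. Friction and masses are not known exactly. Their poses are not given: they have to be found in the camera images.
- cap: Round aluminium screw cap with a finely ribbed side, 50 mm in diameter and 34 mm high, with a low straight rib (34 x 6 x 3 mm) across its flat top, along the cap's x axis. It cannot be lifted off; it only turns and sinks or rises with the thread. Origin at the centre of its underside, z up.
- cap_grip (a point): Point on the cap's axis, 22 mm above its underside: the height to put the TCP, tool pointing straight down. The cap can be pinched across its diameter at any yaw; below it are only a 48 mm flange (the shoulder) and, 8 mm lower, the top of the 60 mm cylinder. Fully open fingers can be turned around the cap to a new grasp without lifting.
- thread (a joint): Turn of the cap on its right-hand thread, rad. Grows as the cap turns clockwise seen from above (tightening), 0.9 to 2.3 at the start. It stops hard at 4.20, where the cap's underside meets the shoulder (bottomed out). The cap sinks 8 mm a turn (1.27 mm per rad). Thread friction about 0.15 N m both ways; the cap stays where it is left.
- cylinder: Fixed steel cylinder, upright on a white square base plate (160 x 160 x 20 mm): 60 mm diameter up to 95 mm above the bench, then a 48 mm flange with its top (the shoulder) at 103 mm, then the threaded neck. A 22 mm pipe stub sticks out 71 mm to its +y side, 55 mm above the bench. Origin at the centre of the plate's underside, on the bench; z is the cap's axis.
- bottle: Bystander, loose: amber bottle with a black cap, 52 mm in diameter, 110 mm high, standing 150 to 190 mm from the cylinder's axis. Origin at the centre of its underside.
- beaker: Bystander, loose: open glass beaker, 66 mm in diameter, 85 mm high, standing 150 to 190 mm from the cylinder's axis. Origin at the centre of its underside.
- spatula: Bystander, loose: spatula 180 mm long lying flat on the bench along its own x axis, 130 to 170 mm from the cylinder's axis. Origin at its middle, on the bench.
Things that resemble listed ones, but are neither listed nor needed, are in the scene too. Several things have the shape of the cylinder; the one meant has the colours described above.

How it is judged:
On the way, in this order (a step that is already met when the one before it is completed fails the run):
1. the cap is screwed on until it bottoms out (value of joint thread above 4.14 rad), for 0.1 s.
2. the cap is backed off about a quarter turn, held in the fingers (value of joint thread between 2.369 and 2.889 rad and contact force between the fingers and cap above 5 N and distance between the grasp point and cap_grip below 0.03 m), for 0.2 s.
At the end, for the whole second after the job is handed in: After bottoming out, the cap stands still, backed off from its stop by a quarter turn within 15 degrees (joint 2.37 to 2.89 rad), and the fingers still grip it (over 5 N, TCP within 30 mm of the grip point). Bottle, beaker and spatula are within 20 mm of where they started (all of step 2 and velocity of joint thread between -0.1 and 0.1 rad/s and distance of each of bottle, beaker, spatula from where it was at the start of the episode below 0.02 m); the arm keeps its last pose, push and grip.
It fails at once if the bottle, the beaker or the spatula is pushed away or knocked over (distance of any of bottle, beaker, spatula from where it was at the start of the episode above 0.02 m or angle between any of bottle, beaker's own z axis and vertical above 0.5 rad).
It also fails if it takes over 51 s, if anything falls off the work surface, if the arm or the gripper's body presses on something with over 40 N, if the wrist force passes 120 N, or if a joint passes its speed limit or range.

## Working session

There is one attempt and no reset: what is moved stays moved. The work goes in short steps, Python scripts to look and compute and a shell command to move; the robot and the scene stay as the last step left them, time stands still between calls to the robot, and variables do not carry over. Pictures are saved under pics/ and viewed, at most 10 in all, crops included, and the job is handed in when it is done.

```bash
mkdir -p pics; python3 - <<'E'
from rig import monitor, eyes
import cv2,numpy as np
o=monitor.get_obs()
print({k:np.round(v,3) for k,v in o.items()})
ims=[]
for n in("scene","side","wrist"):
    c=eyes.read_camera(n); cv2.imwrite(f"pics/{n}0.png",c["pixels"]); np.savez(f"{n}0.npz",**c); print(n,c["fx"],c["cx"],c["cy"],np.round(c["pose"],3).tolist(), [k for k in c])
E
```

```text
{'time': np.float64(0.0), 'joints': array([-1.229,  0.508, -0.237,  1.501,  0.126,  1.149, -0.155]), 'joint_vel': array([-0.001,  0.   , -0.001,  0.001,  0.   , -0.   ,  0.001]), 'joint_efforts': array([ 0.0000e+00, -6.2060e+01, -2.1860e+00, -2.4964e+01,  1.3000e-02,
        1.2000e-02,  0.0000e+00]), 'ee_pos': array([0.147, 0.607, 0.249]), 'orientation': array([-3.710e-01, -3.119e+00,  3.000e-03]), 'ft_force': array([-0.289,  0.924, -0.133]), 'ft_torque': array([-0.003,  0.016,  0.048]), 'finger_force': np.float64(0.0), 'width': np.float64(0.999)}
scene 358.34191326662256 257.1237568204893 193.25195878388422 [[0.223, -0.566, 0.793, 1.285], [0.975, 0.138, -0.176, -0.151], [-0.01, 0.813, 0.583, 0.661], [0.0, 0.0, 0.0, 1.0]] ['pixels', 'fx', 'fy', 'cx', 'cy', 'pose']
side 413.7228004484347 252.834525015132 186.7584208375378 [[0.791, 0.435, -0.431, 0.148], [-0.612, 0.573, -0.545, -0.497], [0.01, 0.695, 0.719, 0.778], [0.0, 0.0, 0.0, 1.0]] ['pixels', 'fx', 'fy', 'cx', 'cy', 'pose']
wrist 323.4749009157375 253.50099955704513 191.04816858909723 [[0.234, -0.929, -0.287, 0.073], [0.972, 0.224, 0.07, 0.626], [-0.001, -0.295, 0.955, 0.373], [0.0, 0.0, 0.0, 1.0]] ['pixels', 'fx', 'fy', 'cx', 'cy', 'pose']
```

View pics/scene0.png

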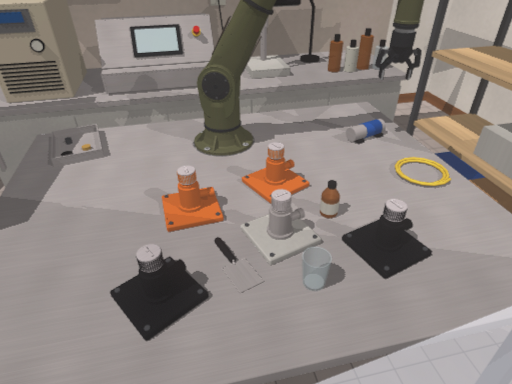

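View pics/side0.png

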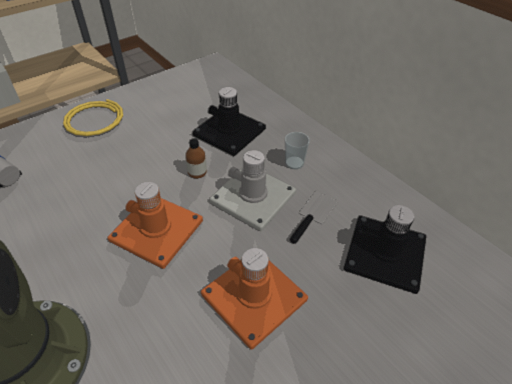

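Scene view: candidates are the cap on grey-steel cylinder with white plate (281,197), orange (276,150), orange (187,175), black (395,208), black (150,258). Side view: white (254,158), oranges (148,192), (255,263), blacks (228,96), (400,216). By the description I choose the white-plate one. Next is a close crop.

```bash
python3 - <<'E'
import cv2,numpy as np
a=cv2.imread("pics/scene0.png")[180:264,236:346]; b=cv2.imread("pics/side0.png")[140:224,205:315]
s=cv2.resize(np.hstack([a,b]),(0,0),fx=3.6,fy=3.6,interpolation=cv2.INTER_CUBIC); cv2.imwrite("pics/crop.png",s)
E
```

```text
(no output)
```

View pics/crop.png

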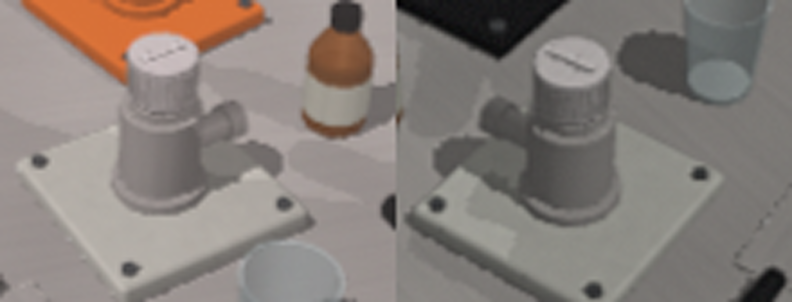

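The crop confirms it: grey cylinder, white plate. Cap top centre is at scene (281.3,195.0) and side (253.3,157.2). Bottle stands behind-right of it in the scene view, the beaker in front-right, with the spatula to the left.

```bash
cat > h.py <<'E'
import numpy as np
def ray(c,u,v):
    P=c["pose"]; d=P[:3,:3]@np.array([(u-c["cx"])/c["fx"],-(v-c["cy"])/c["fy"],-1]); return P[:3,3],d
def plane(c,u,v,z):
    o,d=ray(c,u,v); return o+d*(z-o[2])/d[2]
E
python3 - <<'E'
from h import *
from scipy.spatial.transform import Rotation as R
from rig import monitor
S=dict(np.load("scene0.npz"));D=dict(np.load("side0.npz"))
f=lambda x,y:(x/3.6+236,y/3.6+180); g=lambda x,y:((x-396)/3.6+205,y/3.6+140)
p=lambda n,x:print(n,np.round(x,4))
p("top",plane(S,281.3,195,.1405));p("top side",plane(D,253.3,157.2,.1405))
for n,c,k,(a,b) in(("S",S,f,((142,60),(186,46))),("D",D,g,((548,52),(595,72)))):
    A,B=[plane(c,*k(*q),.1435) for q in(a,b)];p("rib "+n,(A+B)/2);print(np.degrees(np.arctan2(*(B-A)[[1,0]])))
# plan triangulation
(o1,d1),(o2,d2)=ray(S,281.3,195),ray(D,253.3,157.2)
t=np.linalg.lstsq(np.c_[d1,-d2],o2-o1,rcond=None)[0];p("tri",o1+d1*t[0]);p("tri2",o2+d2*t[1])
p("bottle",plane(S,330,212,0));p("beaker",plane(S,315,283,0));p("spat ends",[plane(S,217,240,0),plane(S,252,287,0)])
o=monitor.get_obs();p("tool",R.from_rotvec(o["orientation"]).as_matrix())
E
```

```text
top [0.598  0.0623 0.1405]
top side [0.5882 0.0612 0.1405]
rib S [0.6009 0.0621 0.1435]
104.26096607330875
rib D [0.5869 0.058  0.1435]
-69.74394016407588
tri [0.5914 0.0643 0.1356]
tri2 [0.5913 0.0651 0.1361]
bottle [0.5284 0.2353 0.    ]
beaker [0.7689 0.0993 0.    ]
spat ends [[ 0.5695 -0.1045  0.    ]
 [ 0.7462 -0.0467  0.    ]]
tool [[-9.721e-01  2.346e-01 -3.000e-04]
 [ 2.346e-01  9.721e-01 -1.300e-03]
 [-0.000e+00 -1.300e-03 -1.000e+00]]
```

```bash
Z='"fingers":[85,85,85,85,85],"dr":[[0,0,0],[0,0,0],[0,0,0],[0,0,0],[0,0,0]]'
python3 -m crank '{"fingers":[85,85,85,85,85],"travel":[[-1,-0.75,0],[-1,-0.75,0],[-1,-0.75,0],[-1,-0.75,0],[-1,-0.75,0]],"dr":[[0,0,0],[0,0,0],[0,0,0],[0,0,0],[0,0,0]]}' 60
python3 -m crank '{"fingers":[85,85,85,85,85],"travel":[[-1,-0.75,0],[-1,-0.75,0],[-1,-0.75,0],[-1,-0.75,0],[-1,-0.75,0]],"dr":[[0,0,0],[0,0,0],[0,0,0],[0,0,0],[0,0,0]]}'
python3 -c "
from rig import monitor;print(monitor.get_obs()['joints'])"
```

```text
time: 0.78
ee_pos: [0.3067, 0.4133, 0.2499]
orientation: [0.371, 3.12, -0.0]
ft_force: [0.9, 0.4, 0.7]
width: 0.996
finger_force: 0.0
time: 1.4
ee_pos: [0.4659, 0.2207, 0.2499]
orientation: [-0.371, -3.12, 0.0]
ft_force: [0.9, 0.3, -0.2]
width: 0.997
finger_force: 0.0
[-0.39976665  0.33466738 -0.12417371  1.78577196  0.04759477  1.02413226
  0.79218744]
```

```bash

python3 -m crank '{"fingers":[85,85,85,85,85],"travel":[[-1,-0.78,0],[-1,-0.78,0],[-1,-0.78,0],[-1,-0.78,0],[0,0,0]],"dr":[[0,0,0],[0,0,0],[0,0,0],[0,0,0],[0,0,-1]]}'
for i in 1 2 3; do python3 -m crank '{"fingers":[85,85,85,85,85],"travel":[[0,0,0],[0,0,0],[0,0,0],[0,0,0],[0,0,0]],"dr":[[0,0,-1],[0,0,-1],[0,0,-1],[0,0,-1],[0,0,-1]]}' | head -3; done
python3 - <<'E'
from rig import monitor,eyes
import cv2,numpy as np
print(monitor.get_obs()['joints'])
c=eyes.read_camera("wrist"); cv2.imwrite("pics/wrist1.png",c["pixels"]); np.savez("wrist1.npz",**c); print(c["pose"].round(3).tolist())
E
```

```text
time: 2.02
ee_pos: [0.5932, 0.0582, 0.2491]
orientation: [-0.103, -3.14, 0.004]
ft_force: [-0.8, 0.4, -0.2]
width: 0.994
finger_force: 0.0
time: 2.65
ee_pos: [0.5912, 0.0631, 0.2497]
orientation: [1.246, -2.883, -0.0]
time: 3.28
ee_pos: [0.5912, 0.0631, 0.2497]
orientation: [2.348, -2.086, -0.001]
time: 3.9
ee_pos: [0.5637, 0.1095, 0.1995]
orientation: [2.91, -1.063, 0.076]
[ 0.4698901   0.83209412 -1.42221789  1.72281615  0.8986894   1.39654308
  2.88698024]
[[-0.645, 0.739, 0.195, 0.617], [-0.764, -0.63, -0.136, 0.069], [0.022, -0.237, 0.971, 0.328], [0.0, 0.0, 0.0, 1.0]]
```

View pics/wrist1.png

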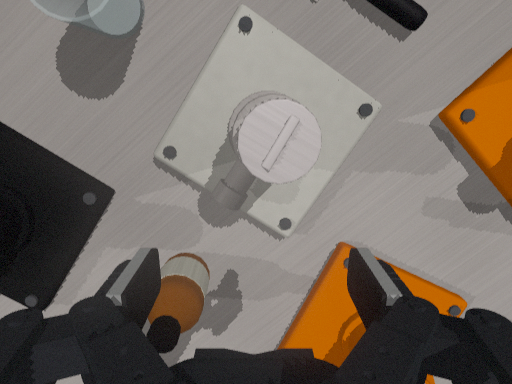

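Wrist view: cap top centre near (279,141), rib from (267,165) to (295,120), bottle at (180,290) beside the gripper. Joint 7 reached its limit (its sign is reversed), so I turn back a little and lift.

```bash

python3 -m crank '{"fingers":[85,85,85,85],"travel":[[0,0,-0.5],[0,0,-0.5],[0,0,0],[0,0,0]],"dr":[[0,0,1],[0,0,1],[0,0,1],[0,0,0]]}'
python3 - <<'E'
from h import *
from rig import monitor,eyes
from scipy.spatial.transform import Rotation as R
import cv2
o=monitor.get_obs();M=R.from_rotvec(o["orientation"]).as_matrix()
print(o['joints'].round(3),o['ee_pos'].round(4),M.round(3).tolist())
W=dict(np.load("wrist1.npz"))
c=plane(W,279.5,141,.1405);print("cap",c)
A,B=plane(W,267,165,.143),plane(W,295,120,.143);print("rib",(A+B)/2,np.degrees(np.arctan2(*(B-A)[[1,0]])))
print("delta tool/40mm",M.T@(np.r_[c[:2],.25]-o['ee_pos'])/.04)
w=eyes.read_camera("wrist");cv2.imwrite("pics/wrist2.png",w["pixels"]);np.savez("wrist2.npz",**w)
E
```

```text
time: 4.45
ee_pos: [0.5614, 0.1144, 0.2427]
orientation: [2.552, -1.784, 0.094]
ft_force: [0.1, 0.2, -0.3]
width: 0.992
finger_force: 0.0
[ 0.452  0.716 -1.336  1.666  0.775  1.374  2.476] [0.5614 0.1144 0.2427] [[0.342, -0.939, 0.035], [-0.937, -0.344, -0.056], [0.065, -0.013, -0.998]]
cap [0.59223606 0.06461644 0.1405    ]
rib [0.59128417 0.06477126 0.143     ] -71.46802065939126
delta tool/40mm [ 1.44328655 -0.29865407 -0.08644918]
```

```bash

python3 -m crank '{"fingers":[85,85,85,85,85],"travel":[[0,0,0],[0.5,0,0],[0.9,-0.3,-0.1],[0,0,0],[0,0,0]],"dr":[[-0.07,-0.37,0],[0,0,1],[0,0,0],[0,0,1],[0,0,0]]}'
cat > st.py <<'E'
from h import *
from rig import monitor
from scipy.spatial.transform import Rotation as R
def st(c=(.5922,.0646,.25)):
    o=monitor.get_obs();M=R.from_rotvec(o["orientation"]).as_matrix()
    print(round(float(o['time']),2),o['joints'].round(3),o['ee_pos'].round(4),"yaw",round(float(np.degrees(np.arctan2(M[1,0],M[0,0]))),2),"F",o['ft_force'].round(2),"T",o['ft_torque'].round(3),"w",round(float(o['width']),3),"ff",round(float(o['finger_force']),1))
    t=M.T@[0,0,-1];print("dpos units",(M.T@(np.array(c)-o['ee_pos'])/.04).round(3),"tilt units",(np.degrees(np.cross([0,0,1],t))/10).round(3))
    return o
if __name__=="__main__": st()
E
python3 st.py
```

```text
time: 5.12
ee_pos: [0.5862, 0.062, 0.2458]
orientation: [-2.226, 2.217, 0.002]
ft_force: [-0.3, 0.2, 0.2]
width: 0.996
finger_force: 0.0
5.12 [ 0.537  0.713 -1.264  1.597  0.692  1.351  2.33 ] [0.5862 0.062  0.2458] yaw -89.78 F [-0.27  0.16  0.24] T [-0.016  0.043  0.002] w 0.996 ff 0.0
dpos units [-0.063 -0.15  -0.104] tilt units [ 0.004  0.007 -0.   ]
```

```bash

python3 -m crank '{"fingers":[85,85],"travel":[[-0.06,-0.15,-0.1],[0,0,0]],"dr":[[0,0,0],[0,0,0]]}'|head -2
python3 - <<'E'
from st import *
from rig import eyes
import cv2
st()
w=eyes.read_camera("wrist");np.savez("wrist3.npz",**w);im=w["pixels"]
P=w["pose"];q=P[:3,:3].T@(np.array([.5922,.0646,.1405])-P[:3,3]);u=w["cx"]+w["fx"]*q[0]/-q[2];v=w["cy"]-w["fy"]*q[1]/-q[2];print("expected",u,v)
x,y=int(u)-75,int(v)-75;cr=im[max(y,0):y+150,max(x,0):x+150].copy();print(x,y)
cr=cv2.resize(cr,(0,0),fx=4,fy=4);cv2.circle(cr,(int(4*(u-max(x,0))),int(4*(v-max(y,0)))),4,(0,0,255),-1);cv2.imwrite("pics/w3.png",cr)
E
```

```text
time: 5.38
ee_pos: [0.5927, 0.0658, 0.2505]
5.38 [ 0.524  0.717 -1.262  1.573  0.693  1.366  2.334] [0.5927 0.0658 0.2505] yaw -89.73 F [ 0.5  -0.26 -0.71] T [ 0.013 -0.008  0.052] w 0.997 ff 0.0
dpos units [0.029 0.012 0.013] tilt units [-0.004  0.012  0.   ]
expected 253.8254711614303 191.97847722574784
178 116
```

View pics/w3.png

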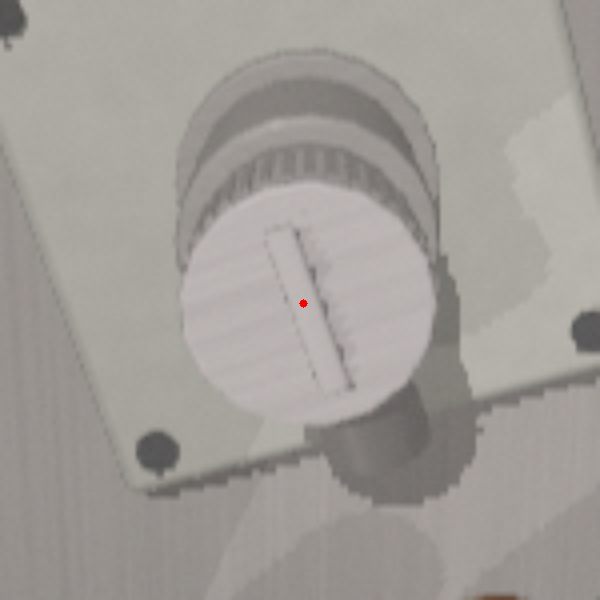

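Cap disc centre at crop (308,303) against expected (303,303), under 1 mm off. The rib lies about 5° anticlockwise of the stub line, so thread ≈ 1.48 rad if zero means the axes are aligned. Descend and grip.

```bash

python3 -m crank '{"fingers":[85,85,85,85,85],"travel":[[0.02,0.01,0.75],[0,0,0.75],[0,0,0.75],[0,0,0.55],[0,0,0.25]],"dr":[[0,0,0],[0,0,0],[0,0,0],[0,0,0],[0,0,0]]}'|head -2
python3 -c "
from st import *
st((.5922,.0646,.1285))"
python3 -m crank '{"fingers":[20,20,20,20,20],"travel":[[0,0,0],[0,0,0],[0,0,0],[0,0,0],[0,0,0]],"dr":[[0,0,0],[0,0,0],[0,0,0],[0,0,0],[0,0,0]]}' 60
python3 -c "
from st import *
st((.5922,.0646,.1285))"
```

```text
time: 6.05
ee_pos: [0.5916, 0.0641, 0.1271]
6.05 [ 0.487  0.834 -1.166  1.735  0.834  1.161  2.214] [0.5916 0.0641 0.1271] yaw -89.9 F [-0.4   0.24  0.06] T [ 0.002  0.01  -0.026] w 0.995 ff 0.0
dpos units [-0.011 -0.015 -0.035] tilt units [ 0.006  0.006 -0.   ]
time: 6.68
ee_pos: [0.5921, 0.0646, 0.1296]
orientation: [-2.221, 2.219, -0.0]
ft_force: [-2.8, -1.2, 5.7]
width: 0.561
finger_force: 61.1
6.67 [ 0.488  0.831 -1.168  1.734  0.833  1.163  2.214] [0.5921 0.0646 0.1296] yaw -89.94 F [-2.84 -1.24  5.73] T [-0.061  0.657 -0.023] w 0.561 ff 61.1
dpos units [ 0.    -0.003  0.029] tilt units [-0.009  0.008  0.   ]
```

```bash

for i in 1 2 ; do python3 -m crank '{"fingers":[20,20,20,20,20],"travel":[[0,0,0.006],[0,0,0.006],[0,0,0.006],[0,0,0.006],[0,0,0.006]],"dr":[[0,0,1],[0,0,1],[0,0,1],[0,0,1],[0,0,1]]}'>/dev/null; python3 -c "
from st import *
st((.5922,.0646,.1275))"; done
python3 -m crank '{"fingers":[20,20],"travel":[[0,0,0.006],[0,0,0.006]],"dr":[[0,0,1],[0,0,1]]}'>/dev/null; python3 -c "
from st import *
st((.5922,.0646,.1275))"
```

```text
7.3 [ 0.403  0.737 -0.954  1.736  0.689  1.039  1.467] [0.5923 0.0645 0.1285] yaw -140.25 F [-2.2   0.3   6.56] T [-0.184  0.511  0.16 ] w 0.553 ff 61.2
dpos units [-0.     0.004  0.026] tilt units [-0.003  0.014  0.   ]
7.92 [ 0.288  0.663 -0.722  1.738  0.527  0.942  0.744] [0.5924 0.0642 0.1274] yaw 169.75 F [-3.11 -1.85  6.35] T [-0.313  0.484  0.13 ] w 0.558 ff 61.0
dpos units [ 0.006  0.008 -0.002] tilt units [ 0.006  0.012 -0.   ]
8.18 [ 0.235  0.64  -0.625  1.74   0.458  0.91   0.459] [0.5923 0.0641 0.1269] yaw 149.75 F [-2.03 -0.85  7.16] T [-0.462  0.602  0.091] w 0.564 ff 61.1
dpos units [ 0.008  0.009 -0.014] tilt units [ 0.009  0.009 -0.   ]
```

```bash

python3 -m crank '{"fingers":[20,20],"travel":[[0,0,0.006],[0,0,0.006]],"dr":[[0,0,1],[0,0,1]]}'>/dev/null; python3 -c "
from st import *
st((.5922,.0646,.1255))"
for i in 1 2 3 4 5; do python3 -m crank '{"fingers":[20,20],"travel":[[0,0,0.003],[0,0,0]],"dr":[[0,0,0.5],[0,0,0]]}'>/dev/null; python3 -c "
from st import *
st((.5922,.0646,.1255))"|grep yaw; done
```

```text
8.43 [ 0.178  0.62  -0.528  1.741  0.388  0.884  0.176] [0.5922 0.0641 0.1265] yaw 129.75 F [-2.78 -1.37  8.35] T [-0.499  0.737  0.213] w 0.564 ff 61.1
dpos units [0.011 0.008 0.025] tilt units [ 0.011  0.004 -0.   ]
8.68 [ 0.164  0.616 -0.504  1.741  0.371  0.878  0.109] [0.5922 0.0641 0.1264] yaw 124.99 F [-3.22 -2.18  8.27] T [-0.54   0.673 -0.209] w 0.564 ff 61.3
8.93 [ 0.15   0.612 -0.479  1.742  0.353  0.872  0.039] [0.5921 0.064  0.1263] yaw 119.99 F [-2.37 -2.02  8.2 ] T [-0.44   0.747 -0.151] w 0.561 ff 61.4
9.18 [ 0.135  0.609 -0.455  1.742  0.336  0.867 -0.031] [0.5922 0.0641 0.1262] yaw 115.08 F [-3.36 -2.23  8.2 ] T [-0.579  0.681  0.572] w 0.561 ff 61.4
9.43 [ 0.12   0.605 -0.43   1.742  0.319  0.862 -0.1  ] [0.5921 0.0641 0.1261] yaw 110.19 F [-3.1  -2.49  9.36] T [-0.709  0.701  1.284] w 0.558 ff 61.5
9.68 [ 0.105  0.602 -0.404  1.743  0.303  0.857 -0.169] [0.5924 0.0629 0.126 ] yaw 105.24 F [-1.9  -6.39  9.31] T [-1.261  0.671  1.996] w 0.561 ff 61.7
```

Bottomed: torque climbs about 0.14 N m/deg from yaw ≈118. That agrees with the rib prediction (114). Now back off, watching the torque as it unwinds.

```bash

for i in 1 2 3 4; do python3 -m crank '{"fingers":[20,20],"travel":[[0,0,0],[0,0,0]],"dr":[[0,0,-0.5],[0,0,0]]}'>/dev/null; python3 -c "
from st import *
st((.5922,.0646,.1255))"|grep yaw; done
```

```text
9.93 [ 0.121  0.605 -0.43   1.742  0.319  0.862 -0.1  ] [0.5925 0.0629 0.126 ] yaw 110.11 F [-3.48 -3.82  9.23] T [-1.016  0.673  0.303] w 0.56 ff 61.7
10.18 [ 0.136  0.609 -0.455  1.742  0.337  0.867 -0.03 ] [0.5926 0.063  0.1261] yaw 115.08 F [-2.9  -4.44 11.42] T [-0.928  0.562  0.118] w 0.562 ff 61.8
10.43 [ 0.151  0.613 -0.479  1.741  0.355  0.872  0.04 ] [0.5928 0.063  0.1263] yaw 120.07 F [-2.58 -3.81 10.84] T [-0.972  0.599  0.141] w 0.557 ff 61.8
10.68 [ 0.166  0.617 -0.504  1.741  0.373  0.877  0.11 ] [0.5928 0.0631 0.1263] yaw 125.07 F [-2.26 -4.67 11.16] T [-0.923  0.636  0.118] w 0.562 ff 61.9
```

```bash

python3 -m crank '{"fingers":[20,20,20,20,20],"travel":[[0,0,-0.008],[0,0,-0.008],[0,0,-0.008],[0,0,-0.008],[0,0,-0.008]],"dr":[[0,0,-1],[0,0,-1],[0,0,-1],[0,0,-1],[0,0,-1]]}'>/dev/null
python3 -m crank '{"fingers":[20,20,20],"travel":[[0,0,-0.006],[0,0,-0.006],[0,0,0]],"dr":[[0,0,-1],[0,0,-1],[0,0,0]]}'>/dev/null
python3 - <<'E'
from st import *
from rig import eyes
import cv2
st((.5922,.0646,.127))
L=[]
for n in("wrist","scene","side"):
    w=eyes.read_camera(n);np.savez(n+"4.npz",**w);P=w["pose"];q=P[:3,:3].T@(np.array([.5922,.0646,.1425])-P[:3,3]);u=w["cx"]+w["fx"]*q[0]/-q[2];v=w["cy"]-w["fy"]*q[1]/-q[2]
    h=75 if n=="wrist" else 35
    x,y=max(int(u)-h,0),max(int(v)-h,0);print(n,u,v,x,y);L.append(cv2.resize(w["pixels"][y:y+2*h,x:x+2*h],(266,266),interpolation=cv2.INTER_CUBIC))
cv2.imwrite("pics/c4.png",np.hstack(L))
E
```

```text
11.68 [ 0.352  0.699 -0.846  1.736  0.614  0.988  1.108] [0.5935 0.0646 0.128 ] yaw -164.84 F [ 1.54 -0.39  6.46] T [-0.162 -0.153  0.13 ] w 0.562 ff 61.6
dpos units [0.031 0.008 0.025] tilt units [ 0.007  0.026 -0.   ]
wrist 252.00617993692921 289.8257201315865 177 214
scene 281.5796631361575 192.89848967076597 246 157
side 253.77390712156756 155.07073090137177 218 120
```

View pics/c4.png

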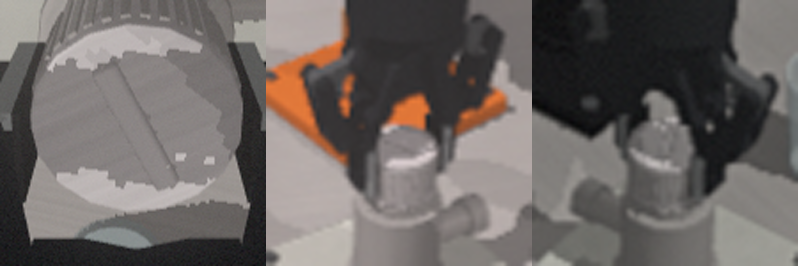

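Wrist crop shows the rib along the line (108,75)–(168,185), with the cap held between the pads. I work out its angle against the first close view and against the plate edge.

```bash
python3 - <<'E'
from h import *
ang=lambda A,B:np.degrees(np.arctan2(*(B-A)[[1,0]]))
W=dict(np.load("wrist3.npz"));f=lambda x,y,z:plane(W,178+x/4,116+y/4,z)
r0=ang(f(280,230,.143),f(340,390,.143)); r0b=ang(f(267,233,.143),f(325,393,.143))
e=ang(f(147,487,.02),f(600,362,.02))
V=dict(np.load("wrist4.npz"));s=266/150;g=lambda x,y:plane(V,177+x/s,214+y/s,.1425)
r1=ang(g(108,75),g(168,185))
print("rib0",r0,r0b,"edge",e,"rib1",r1,"rib1 centre",(g(108,75)+g(168,185))/2)
# thread: clockwise angle of cap x from cylinder x; pipe stub at +y
for r in(r0,r1): print("cw from edge mod 180",(e-r)%180, np.radians((e-r)%180))
E
```

```text
rib0 110.03718685778533 109.25302327665482 edge -163.01906000057366 rib1 40.4767178958237 rib1 centre [0.59120838 0.06569855 0.1425    ]
cw from edge mod 180 86.94375314164103 1.5174547563627998
cw from edge mod 180 156.50422210360264 2.731513968980352
```

Thread ≈ 2.73 now from the rib, and ≈ 2.70 from the tool angle. The target is 2.63, so 5° more.

```bash

python3 -m crank '{"fingers":[20,20,20],"travel":[[0,0,-0.003],[0,0,0],[0,0,0]],"dr":[[0,0,-0.5],[0,0,0],[0,0,0]]}'>/dev/null
python3 - <<'E'
from st import *
from rig import eyes
import cv2
st((.5922,.0646,.127))
w=eyes.read_camera("wrist");np.savez("wrist5.npz",**w)
a=cv2.resize(w["pixels"][214:364,177:327],(400,400),interpolation=cv2.INTER_CUBIC)
b=cv2.resize(eyes.read_camera("scene")["pixels"][120:320,200:400],(400,400));cv2.imwrite("pics/c5.png",np.hstack([a,b]))
E
```

```text
12.2 [ 0.363  0.706 -0.868  1.736  0.63   0.997  1.178] [0.5934 0.0648 0.1281] yaw -159.97 F [1.85 0.06 6.63] T [-0.12  -0.229  0.127] w 0.562 ff 61.6
dpos units [0.029 0.006 0.027] tilt units [ 0.003  0.026 -0.   ]
```

View pics/c5.png

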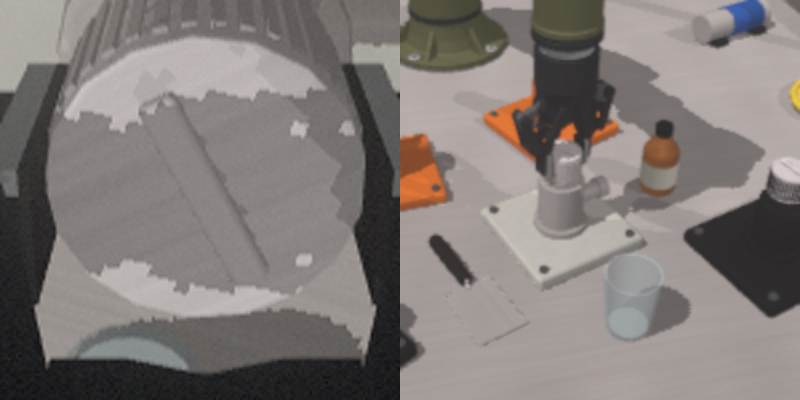

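The rib, from (155,108) to (250,275) in the crop, turned with the fingers. The bottle, beaker and spatula stand where they were. Handing in.

```bash
python3 -c "
from rig import finish_job;print(finish_job())"
```

```text
the job is handed in; nothing more can be done
None
```

The cap was screwed down until it bottomed out, then backed off about a quarter turn (thread about 2.65 rad, estimated from the rib angle in the images). I handed the job in with the cap still gripped at about 61 N and the bottle, beaker and spatula undisturbed in the last view; no verdict came back.

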